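# Find the heavy side of a flywheel

### The job

The flywheel on the balancing stand is heavier on one side, but nothing on it shows where, and its bearings drag enough to stop it well short of balance. Turn it by hand a good quarter turn and let it roll back, as often as you need, to find its heavy side; then take it by the rim and bring the heavy side straight down. Finish while still gripping the wheel there, so that I can mark the light spot at the top, and leave the other things on the cabinet alone.

Things in the scene. Friction and masses are not known exactly. Their poses are not given: they have to be found in the camera images.
- balance_stand: grey static balancing stand, fixed on the cabinet: base plate 120 x 170 mm, top at 16 mm, screw heads and a small round level on it; two A-frames, 80 mm apart inside, whose bearing housings (27 mm dia.) carry a level axle 95 mm above the origin. Origin under the centre of the base plate; x along the axle, y level across it, z up
- flywheel: plain aluminium flywheel, 124 mm dia., 14 mm thick from the rim in to 36 mm from the axle (thinner web, hub inside), 33 mm free on either side. Turns without end stops. Origin at its centre, on the axle; x along the axle; y and z turn with it, z points to the timing mark. A heavy spot is hidden near the rim, in a direction that has nothing to do with the mark and differs from run to run
- axle (a point): middle of the axle (fixed). The bearings drag: let go with the heavy spot well off the bottom, the wheel rolls back in 1 to 4 s without overshoot and stops on that side, 10 to 45 degrees short of heavy side down: equally short on both sides, differing from run to run. Nearer the bottom it stays where it is left. The heavy spot pulls with 0.07 to 0.16 N m, the drag is 0.04 N m
- timing_mark (a point): middle of the black radial timing mark on the wheel's rim, robot's side, 49 mm from the axle. The mark, 5 mm wide, runs from 37 to 61 mm from the axle on both faces and straight across the rim's edge; only by it is the wheel's angle seen. The six round black holes nearer the axle are all alike
- dmm: black multimeter, 145 x 89 x 46 mm, origin under its centre; to be left alone
- pliers: red long-nosed pliers, 147 x 48 x 14 mm, origin under the centre; to be left alone
- tape: roll of yellow insulating tape, 65 mm dia., 19 mm high, origin under its centre; to be left alone
- pen: marker pen, 131 mm long, 15 mm thick, origin under its centre; to be left alone

How it is judged (in metres and radians):
On the way, in this order (a step that is already met when the one before it is completed fails the run):
1. the wheel, in the fingers, is turned until its heavy spot is at least 42 degrees from the bottom (contact force between the fingers and flywheel above 0.3 N and z of heavy_plug in the frame of balance_stand above 0.0616 m), for 0.05 s.
2. the wheel is let go and has come to rest by itself (contact force between the fingers and flywheel below 0.05 N and angular speed of flywheel below 0.06 rad/s), for 0.3 s.
At the end, for the whole second after the job is handed in: the fingers grip the flywheel with more than 5 N, it is at rest, and its heavy spot is straight below the axle to within 8 mm sideways (about 10 degrees) (y of heavy_plug in the frame of balance_stand between -0.008 and 0.008 m and z of heavy_plug in the frame of balance_stand below 0.06 m and contact force between the fingers and flywheel above 5 N and angular speed of flywheel below 0.1 rad/s); the arm keeps its last pose, push and grip.
It fails at once if a bystander is pushed more than 20 mm (distance of any of dmm, pliers, tape, pen from where it was at the start of the episode above 0.02 m).
It also fails if it takes over 64 s, if anything falls off the work surface, if the arm or the gripper's body presses on something with over 40 N, if the wrist force passes 120 N, or if a joint passes its speed limit or range.

### The arm

A 6-joint arm with a two-finger parallel gripper is mounted at the origin on a cart in front of the work surface, level with it; the furniture and walls round the work are solid. World frame = base frame: x ahead of the robot, y to its left, z up, the work surface at z = 0. Lengths are in mm, angles in rad, forces in N, time in s.
With the tool pointing down it reaches from about 400 to 925 mm from the base axis. Payload 12.5 kg.
Tool frame: the origin (TCP) lies midway between the tips of the shut fingers; the grasp point (between the pads) lies 19 mm behind it; z points along the fingers, y is the line along which they close (so a half turn about z gives the same grasp; the last joint's range is limited). The gripper opens to 95 mm and grips with 3 to 60 N. Pads are 20 mm wide; open, the fingers measure 119 mm over their backs; the gripper's body (75 mm by 180 mm) begins 59 mm behind the grasp point.
Start: joints at [1.213, 0.491, 1.559, -0, 1.092, -0.106], TCP at [155.699, 605.314, 214.661] pointing down, gripper open.
Joint ranges: [-3.1, 3.1], [-0.84, 2.19], [0.05, 2.79], [-1.13, 4.28], [0.06, 2.93], [-2.69, 2.69]. Speed limits (rad/s): [2.22, 2.22, 2.79, 3.14, 3.14, 3.14].

### API

Orientations are given as [roll, pitch, yaw] about the fixed x, y, z axes, in that order (R = Rz(yaw) Ry(pitch) Rx(roll)).
In Python, from cell import readout, eyes, env gives the robot as it stands.
- The arm moves only by the tool move_arm, never from a script. Its argument "plan" is a list of rows, each a list of 3 entries, a list of its own where there are three numbers: the turn, a rotation vector about the tool's x, y, z in degrees, then the shift along the tool's x, y, z in m, then the gripper command: -1 is shut, 1 is fully open, values between are in proportion. In form: [[[ax, ay, az], [x, y, z], jaw], ...]. A call has 1 to 5 rows; each row is the pose to reach, as a shift and turn from the pose commanded when the call began, along the tool's axes at that moment; what a row does not reach only later rows make up. A row lasts 1/8 s, in which the tool goes at most 62.5 mm and 10.7 degrees, less where a joint would pass 70% of its speed; a pose out of reach is approached as far as the arm can. A call with a gripper value outside its range is refused whole. The fingers move at their own pace and stop on an object; the grip force is fixed at half the most. Time passes only in rows, so rows that repeat a pose let the fingers close. It gives the time, the measured TCP pose, the force, the opening and the grip force at its end, in the units of the state.
- readout.state(): the state, without advancing time (a new reading comes with each control period).
- eyes.read_camera(name): name is "scene" or "top" or "wrist"; returns a dict with "img" (400x640x3 uint8, red, green, blue), "K" (3x3 intrinsics, pixels), "extrinsics" (4x4, takes a point from camera to world coordinates). Camera axes: x right, y up, looking along -z (the intrinsics and any distortion apply to the point x, -y, -z); pixel columns grow to the right and rows downward; lengths in mm; the calibration is good to about 2 mm. A picture is of the moment at which its call begins. There is no depth.
- env.job_done(): hands the job in; it is judged then, once.
Trained networks look in a picture, given as the dict that the camera call returned (one of the last four; its "shot" number tells which), for a name from the list of things; names that differ only in an ending like _2 or _b are one class to them, and where a whole thing is asked for, a point or a joint stands for the part that bears it (a point fixed in the world has none). Each returns a list of dicts, best first, with "score" (0 to 1); they miss things now and then, are a little off and sometimes report something else, mostly with a low value. They report only what shows in the picture. A call takes as long as a camera call.
- eyes.cut_out(picture, name): "mask" (400x640 bool, what is visible of it) and "uv" ([column, row] in pixels, amid what is visible of it).
The state is a dict: "t": time; "joints": joint angles; "qvel": joint speeds; "tau": joint torques, N m; "eef_pos": TCP position; "tcp_rot": TCP orientation; "ft_force": force on the tool from outside, world axes, zero at the start; "moment": the same for the moment, N m; "opening": opening from 0.0 (shut) to 1.0 (fully open); "grip_force": force on a finger pad.
Only numpy, scipy, OpenCV 4.12 (cv2) and the standard library are available. Lean on these libraries where they do the work, as an engineer would, in place of code of your own. Each camera call takes 0.05 s, during which the arm holds its last target. There are 200 camera calls.

## Working session

There is one attempt and no reset: what is moved stays moved. The work goes in short steps, Python scripts to look and compute and a tool call to move; the robot and the scene stay as the last step left them, time stands still between calls to the robot, and variables do not carry over. Pictures are saved under pics/ and viewed, at most 10 in all, crops included, and the job is handed in when it is done.

Besides the shell and the picture viewer there is one more tool, called after ">>>" in YAML: its name, and indented under it one key for each argument. move_arm: Moves the arm, as the interface text tells. Its arguments: {"type":"object","properties":{"plan":{"type":"array","items":{"type":"array"}}},"required":["plan"]}

```bash
mkdir -p pics; cat > h.py <<'E'
import numpy as np, cv2
from cell import readout, eyes, env
def shot(n,save=None):
    p=eyes.read_camera(n)
    if save: cv2.imwrite('pics/'+save+'.png',p['img'][:,:,::-1])
    return p
def ray(p,uv):
    K=np.array(p['K']);E=np.array(p['extrinsics'])
    d=np.linalg.inv(K)@np.array([uv[0],uv[1],1.]); d=E[:3,:3]@np.array([d[0],-d[1],-d[2]])
    return E[:3,3],d/np.linalg.norm(d)
def proj(p,X):
    K=np.array(p['K']);E=np.array(p['extrinsics'])
    c=E[:3,:3].T@(np.array(X,float)-E[:3,3]); c=np.array([c[0],-c[1],-c[2]]); q=K@c; return q[:2]/q[2]
def tri(rs):
    A=sum(np.eye(3)-np.outer(d,d) for o,d in rs); b=sum((np.eye(3)-np.outer(d,d))@o for o,d in rs)
    return np.linalg.solve(A,b)
E
python3 - <<'E'
from h import *
print(readout.state())
for c in ['scene','top','wrist']:
    p=shot(c,c+'0')
    print(c,p.keys(),np.round(p['K'],1).tolist(),np.round(p['extrinsics'],3).tolist())
    for n in ['balance_stand','flywheel','timing_mark','dmm','pliers','tape','pen']:
        for r in eyes.cut_out(p,n)[:2]:
            m=r['mask'];ys,xs=np.nonzero(m);print(n,round(r['score'],2),np.round(r['uv'],1),m.sum(),(xs.min(),xs.max(),ys.min(),ys.max()) if len(xs) else '')
imgs=[cv2.imread(f'pics/{c}0.png') for c in ['scene','top']]
E
```

```text
{'t': 0.0, 'joints': array([ 1.21340752e+00,  4.91549881e-01,  1.55949550e+00, -1.94971234e-05,
        1.09170656e+00, -1.05585800e-01]), 'qvel': array([-0.00028278,  0.00063426,  0.00079267,  0.00090303,  0.00080337,
        0.00065803]), 'tau': array([-2.89218202e-03, -6.12637353e+01, -2.58177620e+01,  6.91901240e-02,
        4.83259920e-02, -1.25395986e-04]), 'eef_pos': array([155.5982828 , 605.04340821, 214.05190866]), 'tcp_rot': array([-3.14043800e+00, -1.04981943e-04,  2.88979859e+00]), 'ft_force': array([ 0.83242323,  0.44623299, -1.14421871]), 'moment': array([0.01205801, 0.0113791 , 0.00975261]), 'grip_force': 0.0, 'opening': 0.9992635235862555}
scene dict_keys(['img', 'K', 'extrinsics', 'shot']) [[447.8, 0.0, 316.4], [0.0, 447.8, 201.7], [0.0, 0.0, 1.0]] [[0.472, 0.647, -0.598, 19.503], [-0.881, 0.35, -0.318, -341.422], [0.003, 0.677, 0.736, 769.671], [0.0, 0.0, 0.0, 1.0]]
balance_stand 0.81 [249.8 207.6] 4332 (np.int64(207), np.int64(296), np.int64(160), np.int64(247))
flywheel 0.79 [251.7 184. ] 1579 (np.int64(223), np.int64(270), np.int64(160), np.int64(211))
flywheel 0
[... 1314 characters left out ...]
nt64(180), np.int64(241))
pliers 0.76 [245.6 152.3] 421 (np.int64(239), np.int64(254), np.int64(134), np.int64(179))
tape 0.59 [379.3 263. ] 418 (np.int64(359), np.int64(384), np.int64(252), np.int64(277))
tape 0.19 [266.7 215.7] 2990 (np.int64(229), np.int64(300), np.int64(191), np.int64(246))
pen 0.81 [405.1 166.6] 273 (np.int64(400), np.int64(407), np.int64(144), np.int64(191))
pen 0.73 [261.1 210.9] 568 (np.int64(233), np.int64(285), np.int64(204), np.int64(221))
wrist dict_keys(['img', 'K', 'extrinsics', 'shot']) [[283.2, 0.0, 323.4], [0.0, 283.2, 203.1], [0.0, 0.0, 1.0]] [[0.249, -0.929, -0.272, 79.499], [0.968, 0.24, 0.069, 625.48], [0.001, -0.28, 0.96, 385.383], [0.0, 0.0, 0.0, 1.0]]
```

```bash
python3 - <<'E'
import cv2,numpy as np
a=cv2.imread('pics/scene0.png')[130:330,180:460]; b=cv2.imread('pics/top0.png')[120:290,210:430]
a=cv2.resize(a,None,fx=2.0,fy=2.0,interpolation=2);b=cv2.resize(b,(560,432),interpolation=2)
cv2.imwrite('pics/a.png',a);cv2.imwrite('pics/b.png',b)
E
```

```text
(no output)
```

View pics/a.png

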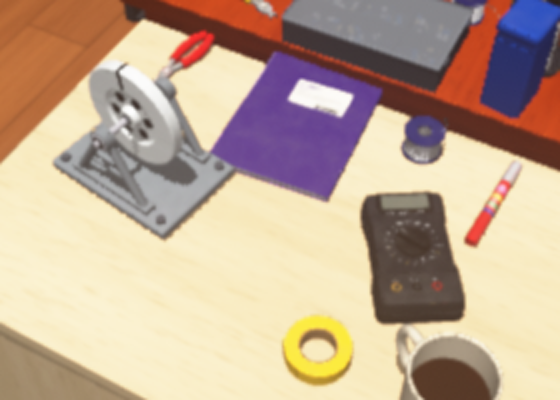

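View pics/b.png

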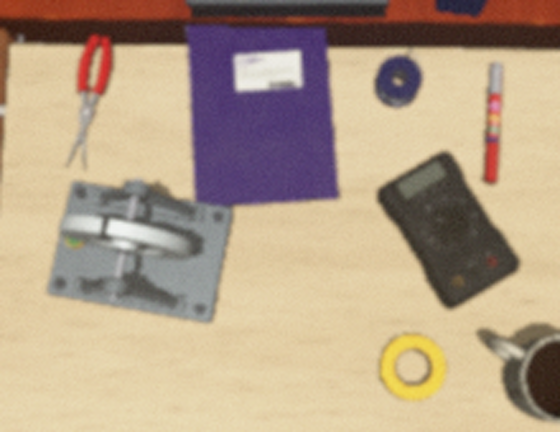

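The scene crop shows the stand at left with the wheel facing the robot and the mark near its top, at about pixel (240,166). The top crop gives the plate corners: about (238,191), (301,202), (293,246) and (229,235).

```bash
python3 - <<'E'
from h import *
from scipy.optimize import least_squares
ps,pt=shot('scene'),shot('top')
tc=[]
for uv in [(238.3,191.5),(301.5,201.7),(293.3,245.7),(228.9,235.1)]:
    o,d=ray(pt,uv); tc.append(o+d*(16-o[2])/d[2])
tc=np.array(tc)
print('corners',np.round(tc,1).tolist(),tc.mean(0))
ey=(tc[0]+tc[3]-tc[1]-tc[2]);print('yaw of stand',np.degrees(np.arctan2(-ey[0],ey[1])),[np.linalg.norm(tc[i]-tc[(i+1)%4]) for i in range(4)])
# fit wheel silhouette in both views: centre(3)+yaw
obs=[]
for p in (ps,pt):
    r=[q for q in eyes.cut_out(p,'flywheel' if p is ps else 'timing_mark') ][0]['mask']
    if p is pt: cv2.imwrite('pics/mt.png',r*255)
    c=max(cv2.findContours(r.astype('uint8'),0,1)[0],key=len)
    obs.append(cv2.convexHull(c)[:,0,:].astype(float))
t=np.linspace(0,2*np.pi,121)[:-1]
def sil(p,v):
    yaw=v[3];X=[]
    ax=np.array([np.cos(yaw),np.sin(yaw),0]);yy=np.array([-ax[1],ax[0],0])
    pts=[proj(p,v[:3]+s*7*ax+62*(np.cos(a)*yy+np.sin(a)*np.array([0,0,1]))) for s in(-1,1) for a in t]
    return cv2.convexHull(np.array(pts,np.float32))
def f(v):
    out=[]
    for p,o in zip((ps,pt),obs):
        h=sil(p,v); out+= [cv2.pointPolygonTest(h,(float(a),float(b)),True) for a,b in o]
    return np.array(out)-0.5
c0=tc.mean(0);y0=np.arctan2(-ey[0],ey[1])
s=least_squares(f,[c0[0],c0[1],95,y0],loss='soft_l1',x_scale=[1,1,1,.02],diff_step=1e-3)
print(s.x[:3],np.degrees(s.x[3]),np.abs(s.fun).mean(), np.abs(f([c0[0],c0[1],95,y0])).mean())
E
```

```text
corners [[605.8, 173.5, 16.0], [580.6, 7.0, 16.0], [466.2, 25.2, 16.0], [491.3, 191.1, 16.0]] [535.96969028  99.18388284  16.        ]
yaw of stand -8.608458049605192 [np.float64(168.38618047971246), np.float64(115.79322527838546), np.float64(167.81076740132636), np.float64(115.94567780240837)]
[537.08888119 101.00635671  95.2474769 ] -7.716421401667412 0.4200171972306139 0.6797491864539665[ WARN:0@1.554] global loadsave.cpp:1063 imwrite_ Unsupported depth image for selected encoder is fallbacked to CV_8U.
```

```bash
cat >> h.py <<'E'
from scipy.spatial.transform import Rotation as Ro
C=np.array([537.,100.7,95.2]); YAW=np.radians(-8.1)
AX=np.array([np.cos(YAW),np.sin(YAW),0]); YY=np.array([-AX[1],AX[0],0]); ZZ=np.array([0,0,1.])
def pose(th,r):
    """tool at rim angle th deg (0 top, + toward stand +y), TCP at radius r mm"""
    t=np.radians(th); u=np.sin(t)*YY+np.cos(t)*ZZ
    z=-u; y=AX; x=np.cross(y,z)
    return C+r*u, Ro.from_matrix(np.array([x,y,z]).T)
def cur():
    s=readout.state(); return np.array(s['eef_pos']),Ro.from_euler('xyz',s['tcp_rot']),s
def rel(targets,base=None):
    p,R=base or cur()[:2]
    for th,r in targets:
        P,Q=pose(th,r); rv=np.degrees((R.inv()*Q).as_rotvec()); sh=R.inv().apply(P-p)/1000
        print((th,r),np.round(rv,1).tolist(),np.round(sh,4).tolist())
E
python3 - <<'E'
from h import *
rel([(0,140)])
E
```

```text
(0, 140) [0.0, -0.0, 83.7] [-0.495, -0.3937, -0.0206]
```

>>> move_arm:
  plan:
    - [[0, 0, 83.7], [-0.495, -0.394, -0.0206], 1]
    - [[0, 0, 83.7], [-0.495, -0.394, -0.0206], 1]
    - [[0, 0, 83.7], [-0.495, -0.394, -0.0206], 1]
    - [[0, 0, 83.7], [-0.495, -0.394, -0.0206], 1]
    - [[0, 0, 83.7], [-0.495, -0.394, -0.0206], 1]

```text
t: 2.02
eef_pos: [344.9, 354.4, 225.1]
tcp_rot: [3.141, -0.0, 1.946]
ft_force: [1.6, 1.4, 0.2]
opening: 0.998
grip_force: 0.0
```

```bash
python3 -c "
from h import *
print(cur()[2]['eef_pos'],cur()[2]['joints']);rel([(0,140)])"
```

```text
[344.87298011 354.43769149 225.11280398] [6.65399757e-01 2.93656824e-01 1.85748947e+00 4.41041663e-05
 9.89729011e-01 2.89829857e-01]
(0, 140) [0.0, -0.0, 29.6] [-0.3065, 0.0857, -0.0101]
```

>>> move_arm:
  plan:
    - [[0, 0, 29.6], [-0.3065, 0.0857, -0.0101], 0.5]
    - [[0, 0, 29.6], [-0.3065, 0.0857, -0.0101], 0.2]
    - [[0, 0, 29.6], [-0.3065, 0.0857, -0.0101], 0.2]
    - [[0, 0, 29.6], [-0.3065, 0.0857, -0.0101], 0.2]
    - [[0, 0, 29.6], [-0.3065, 0.0857, -0.0101], 0.2]

```text
t: 2.65
eef_pos: [535.1, 106.3, 235.1]
tcp_rot: [3.141, -0.0, 1.435]
ft_force: [-0.4, 1.2, 0.5]
opening: 0.604
grip_force: 0.0
```

```bash
python3 -c "
from h import *
print(cur()[2]['eef_pos'],cur()[2]['joints']);rel([(0,140)]); p=shot('wrist','w1'); 
E=p['extrinsics']; print(np.round(E,3)); 
for n in ['flywheel','timing_mark','balance_stand']:
  print(n,[(r['score'],r['uv'],r['mask'].sum()) for r in eyes.cut_out(p,n)])
print([np.round(proj(p,C+62*(np.cos(a)*YY+np.sin(a)*ZZ)-7*AX),0).tolist() for a in np.linspace(0,np.pi,7)])"
```

```text
[535.05655502 106.2773901  235.05070771] [7.48938578e-02 3.56350162e-01 1.72878350e+00 1.87957034e-04
 1.05580039e+00 2.10154304e-01]
(0, 140) [0.0, -0.0, 0.3] [-0.0053, 0.0027, -0.0001]
[[ 9.91000e-01  1.30000e-01  3.60000e-02  5.45900e+02]
 [-1.35000e-01  9.52000e-01  2.76000e-01  1.85021e+02]
 [ 2.00000e-03 -2.78000e-01  9.61000e-01  4.05749e+02]
 [ 0.00000e+00  0.00000e+00  0.00000e+00  1.00000e+00]]
flywheel []
timing_mark [(0.7, [324.9, 200.3], np.int64(1681))]
balance_stand [(0.62, [324.6, 180.3], np.int64(10750))]
[[319.0, 143.0], [319.0, 154.0], [318.0, 182.0], [318.0, 216.0], [318.0, 243.0], [319.0, 254.0], [319.0, 249.0]]
```

View pics/w1.png

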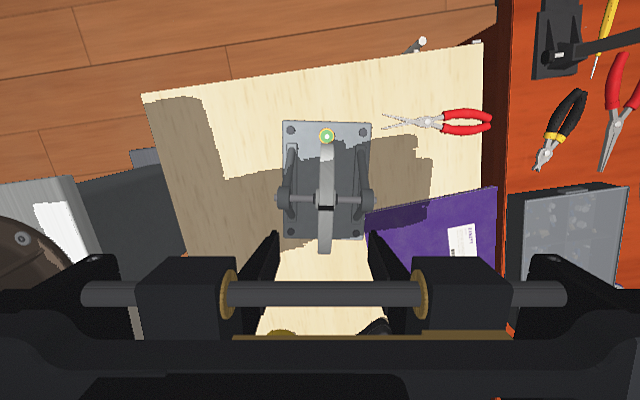

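The wheel sits between the fingers at columns 316–335, as the fit predicts. A dark patch on its rim edge near (325,200) is the mark or hub. Now I descend and grip the top.

>>> move_arm:
  plan:
    - [[0, 0, 0.3], [-0.0053, 0.0027, 0.03], 0.2]
    - [[0, 0, 0.3], [-0.0053, 0.0027, 0.07], 0.2]
    - [[0, 0, 0.3], [-0.0053, 0.0027, 0.108], 0.1]
    - [[0, 0, 0.3], [-0.0053, 0.0027, 0.108], 0.1]
    - [[0, 0, 0.3], [-0.0053, 0.0027, 0.108], 0]

```text
t: 3.48
eef_pos: [536.2, 103.4, 128.1]
tcp_rot: [3.14, -0.0, 1.432]
ft_force: [0.3, 0.4, 0.8]
opening: 0.515
grip_force: 0.0
```

```bash
cat >> h.py <<'E'
def mark(p,save=None,side=-1):
    """unwrap rim face (side -1 robot side) : darkness vs angle"""
    g=cv2.cvtColor(p['img'],cv2.COLOR_RGB2GRAY); A=np.arange(-180,180,2); Rr=np.arange(39,61,2)
    im=np.zeros((len(Rr),len(A)),np.float32)
    uv=np.array([[proj(p,C+side*7*AX+r*(np.sin(np.radians(a))*YY+np.cos(np.radians(a))*ZZ)) for a in A] for r in Rr],np.float32)
    im=cv2.remap(g,uv[...,0],uv[...,1],1).astype(float)
    m=im.mean(0); k=np.argsort(m)[:8]
    print('dark',[(int(A[i]),int(m[i])) for i in k],'median',np.median(m))
    if save: cv2.imwrite('pics/'+save+'.png',cv2.resize(im.astype('uint8'),None,fx=4,fy=8))
E
python3 - <<'E'
from h import *
print(cur()[2]['joints']);rel([(0,32)]+[(k*t,32) for t in (10,20,30,40,50) for k in(1,)])
img=cv2.imread('pics/scene0.png');
p=shot('scene','s1'); mark(p)
p['img']=img[:,:,::-1].copy(); mark(p,'um0')
E
```

```text
[6.94843910e-02 4.86958398e-01 1.84735339e+00 2.08592521e-04
 8.05836006e-01 2.08577253e-01]
(0, 32) [0.1, -0.0, 0.1] [-0.0026, 0.0012, 0.0009]
(10, 32) [0.1, -10.0, 0.1] [0.003, 0.0012, 0.0014]
(20, 32) [0.1, -20.0, 0.1] [0.0084, 0.0012, 0.0028]
(30, 32) [0.1, -30.0, 0.1] [0.0134, 0.0012, 0.0052]
(40, 32) [0.1, -40.0, 0.1] [0.018, 0.0012, 0.0084]
(50, 32) [0.1, -50.0, 0.1] [0.0219, 0.0012, 0.0123]
dark [(34, 33), (32, 33), (36, 33), (38, 33), (40, 33), (30, 33), (44, 33), (42, 33)] median 140.40909090909093
dark [(8, 101), (6, 106), (10, 115), (4, 125), (12, 137), (-180, 146), (-178, 147), (2, 147)] median 170.27272727272728
```

>>> move_arm:
  plan:
    - [[0, 0, 0], [-0.002, 0.0, 0.0], -1]
    - [[0, 0, 0], [-0.002, 0, 0], -1]
    - [[0, 0, 0], [-0.002, 0, 0], -1]
    - [[0, 0, 0], [-0.002, 0, 0], -1]
    - [[0, 0, 0], [-0.002, 0, 0], -1]

```text
t: 4.15
eef_pos: [536.0, 100.5, 126.9]
tcp_rot: [3.141, -0.0, 1.43]
ft_force: [2.4, -0.3, 2.0]
opening: 0.146
grip_force: 30.0
```

```bash
python3 - <<'E'
from h import *
print(cur()[2]['joints'],cur()[2]['ft_force'],cur()[2]['grip_force']);rel([(t,32) for t in (0,10,20,30,40,50)])
E
```

```text
[6.41735632e-02 4.88058432e-01 1.84978180e+00 2.56572999e-04
 8.02868494e-01 2.05132108e-01] [ 2.41254842 -0.25751139  2.04622193] 29.969122409820557
(0, 32) [0.0, -0.0, 0.0] [0.0003, 0.0009, -0.0003]
(10, 32) [0.0, -10.0, 0.0] [0.0059, 0.0009, 0.0001]
(20, 32) [0.0, -20.0, 0.0] [0.0112, 0.0009, 0.0016]
(30, 32) [0.0, -30.0, 0.0] [0.0163, 0.0009, 0.0039]
(40, 32) [0.1, -40.0, -0.0] [0.0209, 0.0009, 0.0071]
(50, 32) [0.1, -50.0, -0.0] [0.0248, 0.0009, 0.0111]
```

>>> move_arm:
  plan:
    - [[0, -10, 0], [0.0056, 0, 0.0005], -1]
    - [[0, -20, 0], [0.011, 0, 0.002], -1]
    - [[0, -30, 0], [0.016, 0, 0.0043], -1]
    - [[0, -40, 0], [0.0206, 0, 0.0075], -1]
    - [[0, -50, 0], [0.0245, 0, 0.0114], -1]

```text
t: 4.78
eef_pos: [540.1, 124.1, 116.2]
tcp_rot: [3.137, 0.88, 1.428]
ft_force: [7.8, -26.0, -12.1]
opening: 0.149
grip_force: 29.9
```

```bash
python3 - <<'E'
from h import *
s=cur()[2];print(s['joints'],s['ft_force'],s['moment']);rel([(t,32) for t in (50,60,70,80,90,100)])
E
```

```text
[ 0.42767048  0.76601464  1.62623109 -0.72404583  1.38463773  0.94910781] [  7.80661241 -26.01864211 -12.07576311] [-0.871537   -0.75374439  0.72595284]
(50, 32) [0.2, 0.4, -0.1] [0.0009, 0.0002, -0.0004]
(60, 32) [0.2, -9.6, -0.1] [0.0064, 0.0002, 0.0]
(70, 32) [0.2, -19.6, -0.1] [0.0118, 0.0002, 0.0014]
(80, 32) [0.1, -29.6, -0.1] [0.0169, 0.0002, 0.0037]
(90, 32) [0.1, -39.6, -0.1] [0.0215, 0.0002, 0.0069]
(100, 32) [0.1, -49.6, -0.1] [0.0255, 0.0001, 0.0108]
```

>>> move_arm:
  plan:
    - [[0, -8, 0], [0.0045, 0, 0.001], -1]
    - [[0, -16, 0], [0.009, 0, 0.002], -1]
    - [[0, -24, 0], [0.0135, 0, 0.0035], -1]
    - [[0, -30, 0], [0.0165, 0, 0.0047], -1]
    - [[0, -30, 0], [0.0165, 0, 0.0047], -1]

```text
t: 5.4
eef_pos: [541.4, 131.5, 99.2]
tcp_rot: [3.136, 1.401, 1.428]
ft_force: [9.7, -4.6, 5.0]
opening: 0.15
grip_force: 30.0
```

```bash
python3 - <<'E'
from h import *
s=cur()[2];print(s['joints'],s['ft_force'],s['moment']);rel([(t,32) for t in (70,80)])
p=shot('scene','s2');mark(p)
E
```

```text
[ 0.50743003  1.01405082  1.5177614  -0.93378507  1.7729943   1.08569273] [ 9.73093437 -4.62683144  5.01210701] [-0.53485475 -0.19226307  1.271442  ]
(70, 32) [0.2, 10.3, 0.0] [-0.007, -0.0, -0.0002]
(80, 32) [0.2, 0.3, -0.0] [-0.0015, -0.0, -0.0007]
dark [(90, 39), (88, 39), (92, 39), (94, 39), (86, 39), (84, 40), (96, 40), (82, 41)] median 171.40909090909093
```

View pics/s2.png

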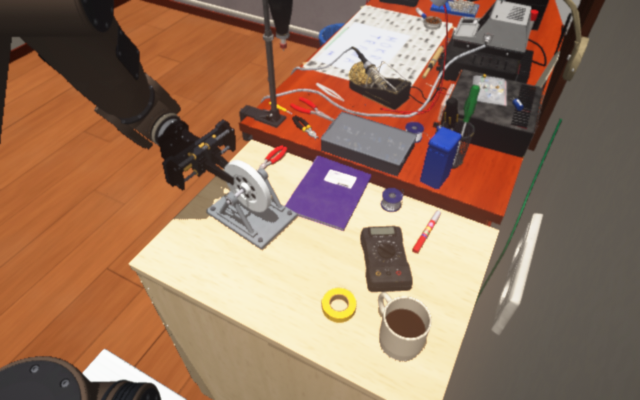

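The scene shows the gripper holding the rim from the left at about (225,170). The wheel has turned 80° and everything is clear. I'll go a bit further.

>>> move_arm:
  plan:
    - [[0, -8, 0], [0.003, 0, 0.0], -1]
    - [[0, -16, 0], [0.0075, 0, 0.001], -1]
    - [[0, -22, 0], [0.0105, 0, 0.0018], -1]
    - [[0, -22, 0], [0.0105, 0, 0.0018], -1]

```text
t: 5.95
eef_pos: [541.3, 131.2, 88.2]
tcp_rot: [0.001, 1.358, -1.708]
ft_force: [13.3, -5.3, 4.2]
opening: 0.15
grip_force: 30.0
```

```bash
python3 - <<'E'
from h import *
s=cur()[2];print(s['joints'],s['ft_force'],s['moment']);rel([(100,32),(102,32),(102,110),(92,110),(82,110)])
E
```

```text
[ 0.50437631  1.18957422  1.47112705 -1.07659441  2.04722355  1.14124807] [13.29613985 -5.33769258  4.24358395] [-0.02084876  0.49886701  1.51108378]
(100, 32) [0.2, 2.2, -0.0] [-0.0015, 0.0, -0.0004]
(102, 32) [0.2, 0.2, -0.0] [-0.0004, 0.0, -0.0005]
(102, 110) [0.2, 0.2, -0.0] [-0.0007, 0.0002, -0.0785]
(92, 110) [0.2, 10.2, -0.0] [-0.0198, 0.0002, -0.0767]
(82, 110) [0.2, 20.2, -0.0] [-0.0383, 0.0002, -0.0717]
```

>>> move_arm:
  plan:
    - [[0, 0, 0], [0, 0, 0], -0.35]
    - [[0, 0, 0], [0, 0, 0], -0.35]
    - [[0, 0, 0], [0, 0, 0], -0.35]
    - [[0, 0, 0], [0, 0, -0.04], -0.35]
    - [[0, 0, 0], [0, 0, -0.075], -0.35]

```text
t: 6.58
eef_pos: [550.4, 205.5, 73.4]
tcp_rot: [0.0, 1.362, -1.712]
ft_force: [0.1, -0.2, -0.9]
opening: 0.322
grip_force: 0.0
```

```bash
python3 - <<'E'
from h import *
p=shot('scene');mark(p)
import time
for i in range(30): p=shot('scene')
mark(p)
for i in range(10): p=shot('scene')
mark(p); cv2.imwrite('pics/s3.png',cv2.resize(p['img'][140:260,190:310,::-1],(600,600),interpolation=2))
s=cur()[2];print(s['t'],s['ft_force'],s['opening'])
E
```

```text
dark [(68, 111), (66, 116), (70, 116), (64, 127), (72, 128), (74, 141), (62, 141), (-180, 146)] median 173.0909090909091
dark [(28, 110), (26, 112), (30, 119), (24, 126), (32, 133), (22, 143), (34, 147), (-180, 148)] median 173.36363636363637
dark [(26, 110), (28, 112), (24, 120), (30, 123), (22, 136), (32, 138), (-180, 148), (-178, 148)] median 173.0909090909091
8.625 [-0.39036926 -1.22716104 -0.69430394] 0.3266446614826197
```

View pics/s3.png

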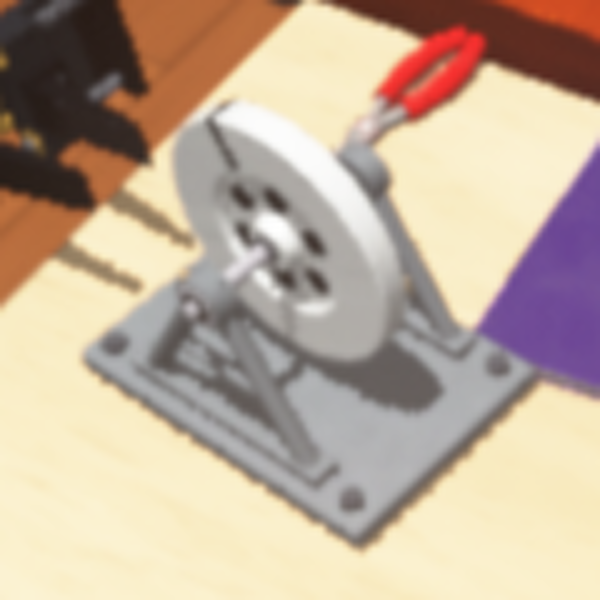

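The mark has rolled back from 110° to about 27° and is almost at rest; it shows at roughly (228,145) in the crop. Next I regrip at +85° and sweep the other way.

```bash
python3 - <<'E'
from h import *
for i in range(14): p=shot('scene')
mark(p); 
rel([(85,110),(85,32)])
print(cur()[2]['t'])
E
```

```text
dark [(26, 109), (24, 115), (28, 116), (22, 128), (30, 130), (32, 144), (20, 144), (-180, 148)] median 172.9090909090909
(85, 110) [0.1, 17.0, -0.0] [-0.0317, 0.0014, 0.0017]
(85, 32) [0.1, 17.0, -0.0] [-0.0089, 0.0014, 0.0763]
9.325
```

>>> move_arm:
  plan:
    - [[0, 8.5, 0], [-0.016, 0, 0.0005], -0.35]
    - [[0, 17, 0], [-0.0317, 0.0, 0.0017], -0.35]
    - [[0, 17, 0], [-0.02, 0, 0.039], -0.35]
    - [[0, 17, 0], [-0.0089, 0, 0.076], -0.35]
    - [[0, 17, 0], [-0.0089, 0, 0.076], -0.35]

```text
t: 9.95
eef_pos: [539.8, 130.8, 98.2]
tcp_rot: [-3.128, 1.484, 1.441]
ft_force: [0.4, -0.8, 0.5]
opening: 0.322
grip_force: 0.0
```

>>> move_arm:
  plan:
    - [[0, 0, 0], [0, 0, 0], -1]
    - [[0, 0, 0], [0, 0, 0], -1]
    - [[0, 0, 0], [0, 0, 0], -1]

```text
t: 10.32
eef_pos: [541.7, 133.4, 97.9]
tcp_rot: [3.111, 1.482, 1.403]
ft_force: [11.0, -2.0, -0.3]
opening: 0.155
grip_force: 30.0
```

```bash
python3 - <<'E'
from h import *
s=cur()[2];print(s['joints'],s['ft_force'],s['t']);rel([(85,32),(75,32),(65,32),(55,32),(45,32),(35,32)])
p=shot('scene'); mark(p)
E
```

```text
[ 0.51300532  1.05141245  1.50266867 -0.96362392  1.83417051  1.09890839] [11.00296323 -1.97602729 -0.28268495] 10.325
(85, 32) [0.2, -0.1, -0.1] [-0.0002, -0.0001, 0.0011]
(75, 32) [0.3, 9.9, -0.1] [-0.0058, -0.0001, 0.0016]
(65, 32) [0.3, 19.9, -0.1] [-0.0112, -0.0001, 0.003]
(55, 32) [0.3, 29.9, -0.1] [-0.0162, -0.0001, 0.0054]
(45, 32) [0.3, 39.9, -0.0] [-0.0208, -0.0001, 0.0086]
(35, 32) [0.3, 49.9, -0.0] [-0.0247, -0.0001, 0.0125]
dark [(90, 39), (92, 40), (94, 40), (88, 40), (96, 40), (86, 40), (98, 41), (84, 41)] median 171.54545454545453
```

>>> move_arm:
  plan:
    - [[0, 10, 0], [-0.0058, 0.001, 0.0007], -1]
    - [[0, 20, 0], [-0.0112, 0.001, 0.0022], -1]
    - [[0, 30, 0], [-0.0163, 0.001, 0.0046], -1]
    - [[0, 40, 0], [-0.021, 0.001, 0.0078], -1]
    - [[0, 50, 0], [-0.025, 0.001, 0.0118], -1]

```text
t: 11.0
eef_pos: [539.6, 120.3, 121.5]
tcp_rot: [3.14, 0.603, 1.43]
ft_force: [0.9, -9.2, -24.8]
opening: 0.148
grip_force: 29.9
```

```bash
python3 - <<'E'
from h import *
s=cur()[2];print(s['joints'],s['ft_force'],s['t']);rel([(35,32),(25,32),(15,32),(5,32),(-5,32),(-15,32)])
E
```

```text
[ 0.34730736  0.65186904  1.69169292 -0.57500751  1.17478727  0.81646022] [  0.86706338  -9.22520679 -24.79001488] 11.0
(35, 32) [0.1, -0.5, 0.0] [-0.0012, 0.0002, 0.0009]
(25, 32) [0.1, 9.5, 0.0] [-0.0067, 0.0002, 0.0013]
(15, 32) [0.1, 19.5, 0.1] [-0.0121, 0.0002, 0.0027]
(5, 32) [0.1, 29.5, 0.1] [-0.0172, 0.0002, 0.005]
(-5, 32) [0.1, 39.5, 0.1] [-0.0218, 0.0002, 0.0082]
(-15, 32) [0.1, 49.5, 0.1] [-0.0258, 0.0002, 0.0121]
```

>>> move_arm:
  plan:
    - [[0, 10, 0], [-0.0065, 0, 0.0015], -1]
    - [[0, 20, 0], [-0.0121, 0, 0.003], -1]
    - [[0, 30, 0], [-0.0172, 0, 0.0053], -1]
    - [[0, 40, 0], [-0.0218, 0, 0.0085], -1]
    - [[0, 50, 0], [-0.0258, 0, 0.0124], -1]

```text
t: 11.62
eef_pos: [534.9, 92.6, 127.5]
tcp_rot: [-3.141, -0.263, 1.431]
ft_force: [-11.3, 12.5, -16.6]
opening: 0.147
grip_force: 30.0
```

```bash
python3 - <<'E'
from h import *
s=cur()[2];print(s['joints'],s['ft_force'],s['t']);rel([(-15,32),(-25,32),(-35,32),(-40,32)])
E
```

```text
[-0.08286998  0.47773612  1.90470372  0.37812935  0.78066349 -0.21640225] [-11.28683596  12.52861882 -16.6321504 ] 11.625
(-15, 32) [-0.0, -0.1, 0.1] [-0.0003, 0.001, 0.0013]
(-25, 32) [-0.0, 9.9, 0.1] [-0.0059, 0.0009, 0.0018]
(-35, 32) [-0.1, 19.9, 0.1] [-0.0113, 0.0009, 0.0033]
(-40, 32) [-0.1, 24.9, 0.1] [-0.0138, 0.0009, 0.0043]
```

>>> move_arm:
  plan:
    - [[0, 9, 0], [-0.0053, 0.001, 0.0018], -1]
    - [[0, 18, 0], [-0.0102, 0.001, 0.003], -1]
    - [[0, 27, 0], [-0.015, 0.001, 0.005], -1]
    - [[0, 35, 0], [-0.0188, 0.001, 0.0072], -1]
    - [[0, 35, 0], [-0.0188, 0.001, 0.0072], -1]

```text
t: 12.25
eef_pos: [531.7, 74.6, 114.4]
tcp_rot: [-3.132, -0.873, 1.425]
ft_force: [-19.0, -9.6, 15.5]
opening: 0.146
grip_force: 30.1
```

```bash
python3 - <<'E'
from h import *
s=cur()[2];print(s['joints'],s['ft_force'],s['t']);rel([(-50,32),(-50,110)])
p=shot('scene'); mark(p)
E
```

```text
[-0.38269813  0.63974917  1.98280877  0.99404347  1.0877627  -0.98914163] [-18.96325147  -9.56415968  15.50345288] 12.25
(-50, 32) [-0.3, 0.0, -0.2] [0.0024, 0.0016, 0.0008]
(-50, 110) [-0.3, 0.0, -0.2] [0.0024, 0.0011, -0.0772]
dark [(-164, 38), (-166, 38), (-162, 38), (-168, 39), (-160, 39), (-158, 39), (-170, 40), (-156, 40)] median 148.63636363636363
```

>>> move_arm:
  plan:
    - [[0, 0, 0], [0, 0.002, 0], -0.3]
    - [[0, 0, 0], [0, 0.002, 0], -0.3]
    - [[0, 0, 0], [0, 0.002, 0], -0.3]
    - [[0, 0, 0], [0, 0.002, -0.04], -0.3]
    - [[0, 0, 0], [0, 0.002, -0.078], -0.3]

```text
t: 12.92
eef_pos: [527.5, 15.2, 165.6]
tcp_rot: [-3.14, -0.867, 1.43]
ft_force: [0.9, 0.6, -0.2]
opening: 0.351
grip_force: 0.0
```

```bash
python3 - <<'E'
from h import *
for k in range(3):
    p=shot('scene');mark(p)
    for i in range(15): shot('scene')
p=shot('scene');mark(p); cv2.imwrite('pics/s4.png',cv2.resize(p['img'][130:270,180:320,::-1],(560,560),interpolation=2))
s=cur()[2];print(s['t'],s['ft_force'],s['joints']);rel([(-50,32)])
E
```

```text
dark [(-80, 93), (-78, 97), (-82, 106), (-76, 115), (-84, 125), (-74, 136), (-86, 139), (-180, 145)] median 172.0
dark [(-36, 70), (-34, 94), (-38, 97), (-32, 137), (-40, 141), (-180, 147), (-178, 147), (178, 150)] median 170.36363636363637
dark [(-26, 86), (-24, 88), (-28, 125), (-22, 126), (-180, 147), (-178, 147), (178, 151), (-176, 151)] median 170.77272727272725
dark [(-24, 82), (-22, 91), (-26, 116), (-20, 129), (-178, 147), (-180, 147), (-176, 151), (178, 151)] median 170.45454545454547
15.375 [-0.62555076 -0.4659552   0.65792098] [-0.48724436  0.56269267  1.922978    0.87302373  1.2086272  -0.90941646]
(-50, 32) [-0.1, 0.3, 0.0] [0.002, -0.0025, 0.0785]
```

View pics/s4.png

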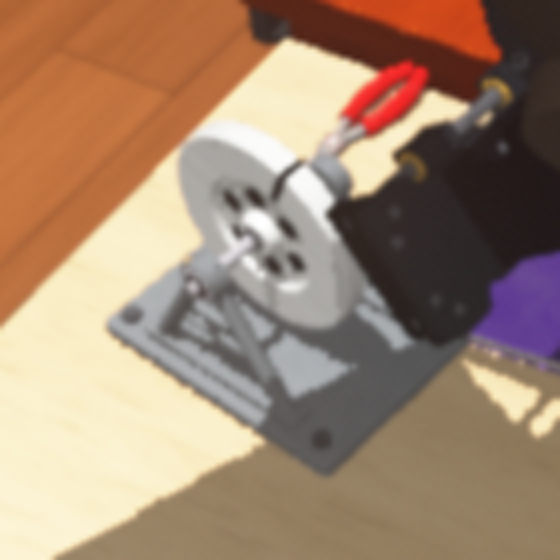

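The mark rests at about -23°, seen at roughly (285,178) in the crop. Together with +25.5° on the other side, heavy side down is mark ≈ +1°. I'll regrip here.

>>> move_arm:
  plan:
    - [[0, 0, 0], [0.001, -0.001, 0.02], -0.3]
    - [[0, 0, 0], [0.002, -0.001, 0.05], -0.3]
    - [[0, 0, 0], [0.002, -0.001, 0.077], -0.3]
    - [[0, 0, 0], [0.002, -0.001, 0.077], -0.3]
    - [[0, 0, 0], [0.002, -0.001, 0.077], -0.3]

```text
t: 16.0
eef_pos: [534.8, 75.2, 116.8]
tcp_rot: [-3.14, -0.867, 1.43]
ft_force: [0.3, -0.1, 0.2]
opening: 0.351
grip_force: 0.0
```

```bash
python3 - <<'E'
from h import *
p=shot('scene');mark(p);s=cur()[2];print(s['t'],s['ft_force']);rel([(-50,32)])
E
```

```text
dark [(-156, 38), (-158, 38), (-154, 38), (-160, 38), (-152, 38), (-150, 39), (-148, 40), (-162, 41)] median 160.6818181818182
16.05 [0.56423303 0.00356598 0.29332817]
(-50, 32) [-0.1, 0.3, 0.0] [-0.0001, -0.0017, 0.0019]
```

>>> move_arm:
  plan:
    - [[0, 0, 0], [0, 0, 0], -1]
    - [[0, 0, 0], [0, 0, 0], -1]
    - [[0, 0, 0], [0, 0, 0], -1]
    - [[0, 0, 0], [0, 0, 0], -1]

```text
t: 16.55
eef_pos: [531.8, 75.3, 117.0]
tcp_rot: [-3.133, -0.868, 1.428]
ft_force: [-20.9, -8.6, 9.4]
opening: 0.15
grip_force: 29.9
```

```bash
python3 - <<'E'
from h import *
p=shot('scene');mark(p);s=cur()[2];print(s['t'],s['ft_force']);rel([(-50,32),(-42,32),(-34,32),(-25.5,32)])
E
```

```text
dark [(-162, 38), (-164, 38), (-160, 38), (-166, 39), (-158, 39), (-156, 39), (-154, 40), (-168, 41)] median 148.54545454545456
16.6 [-20.22374612  -8.1406954    8.3626132 ]
(-50, 32) [-0.4, 0.3, -0.1] [-0.0001, 0.0015, 0.0018]
(-42, 32) [-0.4, -7.7, -0.0] [0.0044, 0.0015, 0.0021]
(-34, 32) [-0.4, -15.7, -0.0] [0.0088, 0.0015, 0.003]
(-25.5, 32) [-0.4, -24.2, 0.0] [0.0132, 0.0016, 0.0046]
```

>>> move_arm:
  plan:
    - [[0, -8, 0], [0.0044, -0.001, 0.0015], -1]
    - [[0, -16, 0], [0.009, -0.002, 0.0024], -1]
    - [[0, -24.5, 0], [0.0134, -0.002, 0.004], -1]
    - [[0, -24.5, 0], [0.0134, -0.002, 0.004], -1]
    - [[0, -24.5, 0], [0.0134, -0.002, 0.004], -1]

```text
t: 17.23
eef_pos: [533.8, 87.2, 125.4]
tcp_rot: [-3.14, -0.44, 1.431]
ft_force: [-8.1, -2.5, 11.9]
opening: 0.146
grip_force: 30.0
```

```bash
python3 - <<'E'
from h import *
p=shot('scene','s5');mark(p);s=cur()[2];print(s['t'],s['ft_force'],s['grip_force']);rel([(-25.5,32)])
q=shot('wrist'); t=shot('top')
z=lambda im,y,x,n:cv2.resize(im[y:y+n,x:x+n,::-1],(390,390),interpolation=2)
cv2.imwrite('pics/f.png',np.hstack([z(p['img'],130,190,110),cv2.resize(q['img'][:,:,::-1],(400,390))]))
E
```

```text
dark [(88, 36), (86, 36), (90, 36), (84, 37), (92, 37), (82, 38), (80, 39), (78, 40)] median 139.27272727272728
17.275 [-7.8911097  -1.88040186 11.99448235] 30.006226301193237
(-25.5, 32) [-0.1, 0.2, 0.0] [-0.0004, 0.0012, 0.0012]
```

View pics/f.png

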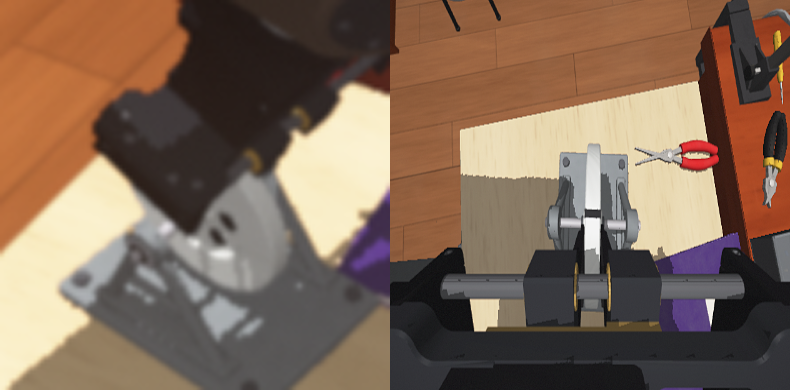

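In the scene view the arm hides the mark. The wrist view shows it on the rim edge at about (323,218), so I'll check its angle there.

```bash
python3 - <<'E'
from h import *
q=shot('wrist');g=cv2.cvtColor(q['img'],cv2.COLOR_RGB2GRAY)
for a in range(-12,16,2):
    u=np.sin(np.radians(a))*YY+np.cos(np.radians(a))*ZZ
    uv=[proj(q,C+62*u+k*AX) for k in(-4,-2,0,2,4)]
    print(a,np.round(uv[2],1),int(np.mean([g[int(round(v)),int(round(w))] for w,v in uv])))
E
```

```text
-12 [324.8 245.4] 242
-10 [324.8 241.5] 243
-8 [324.8 237.6] 244
-6 [324.8 233.7] 243
-4 [324.8 229.7] 244
-2 [324.8 225.8] 244
0 [324.8 221.8] 33
2 [324.8 218. ] 57
4 [324.8 214.1] 179
6 [324.8 210.3] 240
8 [324.8 206.6] 239
10 [324.8 202.9] 237
12 [324.8 199.3] 235
14 [324.8 195.8] 233
```

The mark is at about +1.3° against a target of about +1°. The wheel is at rest and gripped at 30 N, so I'm handing in.

```bash
python3 -c "
from cell import env
print(env.job_done())"
```

```text
the job is handed in; nothing more can be done
None
```

I handed the job in with the wheel gripped at 30 N and its timing mark about 1° from the top, where the two roll-backs (stopping near +25.5° and −23°) put the heavy side straight down; the hand-in returned no verdict.

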